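# Change the head of a touch-operated vortex mixer and run it

## Robot

A 6-joint arm with a two-finger parallel gripper is mounted at the origin on a cart in front of the work surface, level with it; the furniture and walls round the work are solid. World frame = base frame: x ahead of the robot, y to its left, z up, the work surface at z = 0. Lengths are in m, angles in rad, forces in N, time in s.
With the tool pointing down it reaches from about 0.275 to 0.75 m from the base axis. Payload 10.2 kg.
Tool frame: the origin (TCP) lies on the front face of the gripper's body, between the roots of the fingers; the fingertips stand 73 mm ahead of it and the grasp point (between the pads) lies 54 mm ahead of it (arm.tcp_to_grasp is the x of the grasp point in the tool frame, in m); x points along the fingers, z is the direction in which the jaws open and shut, and the axes are right-handed (so a half turn about x gives the same grasp; the last joint's range is limited). The gripper opens to 85 mm and grips with 20 to 120 N. Pads are 22 mm wide; open, the fingers measure 114 mm over their backs; the gripper's body (76 mm by 85 mm) begins 54 mm behind the grasp point. The pads swing forward as they close: fully open they stand 13 mm farther back than shut.
Start: joints at [-0.223, 0.313, 1.498, -0, 1.331, -0.223], TCP at [0.525, -0, 0.304] pointing down, gripper open.
Joint ranges: [-2.94, 2.94], [-0.97, 2.17], [0.19, 2.56], [-1.23, 4.37], [0.02, 3.11], [-2.88, 2.88]. Speed limits (rad/s): [2.39, 2.39, 3.01, 3.14, 3.14, 3.14].

## Interface

Orientations are given as a unit quaternion [w, x, y, z].
In Python, from cell import arm gives the robot as it stands.
- The arm moves only by the tool move_arm, never from a script. Its argument "targets" is a list of rows, each a list of 6 numbers: the shift along the tool's x, y, z in mm, then the turn, a rotation vector about the tool's x, y, z in degrees. In form: [[dx, dy, dz, rx, ry, rz], ...]. A call has exactly 10 rows; each row shifts and turns the commanded pose from where the row before left it, along the tool's axes as they then stand; what a row does not reach is not made up. A row lasts 1/10 s, in which the tool goes at most 50 mm and 8.59 degrees, less where a joint would pass 70% of its speed; a pose out of reach is approached as far as the arm can. A call is refused whole if a number of a shift passes 50 or a number of a turn 8.59, either way. A call with a gripper value outside its range is refused whole. "claw" is the closure, from 0 (fully open) to 1 (shut), set as the call begins (left out, the last holds). The fingers move at their own pace and stop on an object; the grip force is fixed at half the most. Time passes only in rows, so rows that do not move let the fingers close, or fill a call up. It gives the time, the measured TCP pose, the force and the opening at its end, in the units of the state.
- arm.read_state(): the state, without advancing time (a new reading comes with each control period).
- arm.capture(name): name is "scene" or "side" or "wrist"; returns a dict with "pixels" (420x560x3 uint8, red, green, blue), "z_map" (420x560 float32, m along the optical axis (not along the pixel's ray), 0 where there is no reading), "fx", "fy", "cx", "cy" (pixels), "R" (3x3) and "t" (3): a world point X has camera coordinates R X + t. Camera axes: x right, y down, z forward; pixel columns grow to the right and rows downward; lengths in m; the calibration is good to about 2 mm. A picture is of the moment at which its call begins.
- arm.close_job(): hands the job in, once; it reports no verdict.
The state is a dict: "time_s": time; "joint_pos": joint angles; "qvel": joint speeds; "joint_efforts": joint torques, N m; "tcp_pos": TCP position; "ee_rot": TCP orientation; "force": force on the tool from outside, world axes, zero at the start; "ft_torque": the same for the moment, N m; "width": finger opening in m.
Only numpy, scipy, OpenCV 4.12 (cv2) and the standard library are available. Lean on these libraries where they do the work, as an engineer would, in place of code of your own. Each camera call takes 0.05 s, during which the arm holds its last target.

## Task

Change the vortex mixer over to the microtube head: pull the black rubber cup up off the mixer's drive pin and stand it upright on the bench, then set the microtube head over the pin, sliding it about until it drops fully home on the drive plate. Press the head down so that the sprung plate sinks to its stop - the mixer runs only while it is pressed - and finish like that, still holding it down with the gripper. Leave the other things on the bench where they stand.

Things in the scene. Friction and masses are not known exactly. Their poses are not given: they have to be found in the camera images.
- cup_center (a point): centre of the mixer's black rubber cup: plain cylinder 48 mm in diameter, 38 mm high, shallow bowl on top; this point is 19 mm above its underside, z up. 50 to 80 g. At the start it sits on the drive plate over the pin, in a blind socket 17 mm wide and 14 mm deep: loose, lifts straight off (needs 11 mm to clear the pin). Grip it across the 48 mm, a little above the middle
- head_grip (a point): grip point of the microtube head: middle of its upright black post (22 mm in diameter, bare from 38 to 84 mm above the head's underside), on the axis, 62 mm above the underside; z up. It is round, its yaw does not matter; 150 to 300 g
- head_socket (a point): centre of the underside of the microtube head, 62 mm below its grip point: a grey disc (88 mm in diameter, 22 to 32 mm up) with eight small fixed tubes (white caps up to 37 mm) on a 40 mm aluminium hub. In the hub's underside is the hidden blind socket, 17 mm wide, 13 mm deep. The head stands on its hub on the bench, left or right of the mixer
- pin_seat (a point): centre of the top face of the mixer's steel drive plate, 40 mm in diameter, 118 mm above the bench when not pressed. From it stands the locating pin, 14 mm in diameter, 10 mm high, bevelled end, rigid sideways, under the cup at the start. Head fully home: head_socket is at this point (1.5 mm of play sideways); a head that missed the pin rests 10 mm higher
- drive_plate (a joint): how far the sprung drive plate is pressed down (m): 0 is up, 0.005 is the stop. It goes straight down, starts to sink at about 7 N and meets the stop at about 12 N, the head's weight included; it springs back when let go. The head's weight alone does not sink it
- mixer: vortex mixer, fixed: white casting 128 mm wide, 68 mm high, with a round turret to 102 mm under the drive plate. Origin on the bench straight under the pin. Its sloped panel (knob, rocker) faces its own -x, roughly the robot, and ends 105 mm from the origin; the back is 77 mm behind it. The bench 160 to 200 mm from the origin straight towards the robot's side (world -x) is free for the cup
- tip_box: bystander: closed blue and clear pipette tip box, 87 x 112 x 70 mm high, standing on the side of the mixer where the microtube head is not; origin in the centre of its underside
- sample_jar1: bystander: clear sample jar with white cap, 33 mm in diameter, 55 mm high, on the right of the mixer; origin at its underside
- sample_jar2: bystander: sample jar of the same size, on the left behind; origin at its underside
- vial1: bystander: tall glass vial with white cap, 29 mm in diameter, 98 mm high, on the right towards the front; origin at its underside
- vial2: bystander: tall glass vial like the other, beside it
- sample_jar3: bystander: sample jar of the same size, beside it; origin at its underside
- erlenmeyer: bystander: conical flask with a foil cap, 64 mm in diameter, 104 mm high, on the right; origin at its underside
Things that resemble listed ones, but are neither listed nor needed, are in the scene too. What is shaped like the part that bears head_grip but red is not meant.

How it is judged:
By the outcome, as a careful person would: the job done as asked, in the order asked, and still so for the second after the job is handed in, while the arm keeps its last pose, push and grip.
It also fails if it takes over 48 s, if anything falls off the work surface, if the arm or the gripper's body presses on something with over 40 N, if the wrist force passes 120 N, or if a joint passes its speed limit or range.

## Working session

There is one attempt and no reset: what is moved stays moved. The work goes in short steps, Python scripts to look and compute and a tool call to move; the robot and the scene stay as the last step left them, time stands still between calls to the robot, and variables do not carry over. Pictures are saved under pics/ and viewed, and the job is handed in when it is done.

Besides the shell and the picture viewer there is one more tool, called after "Emit:" as a command line: name --pt "numbers of a row" for each row, then --argument value for the rest. move_arm: Moves the arm, as the interface text tells. Its arguments: {"type":"object","properties":{"targets":{"type":"array"},"claw":{"type":"number"}},"required":["targets"]}

```bash
ls; mkdir -p pics; python3 - <<'E'
from cell import arm
import cv2,numpy as np,pickle
s=arm.read_state();print(s)
for n in("scene","side","wrist"):
    c=arm.capture(n);pickle.dump(c,open(f"{n}0.pkl","wb"));cv2.imwrite(f"pics/{n}0.png",c["pixels"][:,:,::-1])
    print(n,c["fx"],c["cx"],c["cy"],c["R"],c["t"])
E
```

```text
pics
{'time_s': 0.0, 'joint_pos': array([-2.23393361e-01,  3.13489379e-01,  1.49844979e+00,  3.26779699e-05,
        1.33102228e+00, -2.23422769e-01]), 'qvel': array([ 0.00082983,  0.00062549,  0.00041173,  0.00032669,  0.00184964,
       -0.00111005]), 'joint_efforts': array([-5.78409599e-04, -4.12261176e+01, -2.59742296e+01, -3.58453699e-04,
        4.11797926e-03, -1.23038126e-05]), 'tcp_pos': array([5.24831989e-01, 3.54366017e-05, 3.03310083e-01]), 'ee_rot': array([7.06637186e-01, 1.10515852e-04, 7.07576045e-01, 1.25807429e-04]), 'force': array([-0.35679951,  0.39838757,  0.4277969 ]), 'ft_torque': array([ 0.00351404, -0.0306264 ,  0.00491983]), 'width': 0.0855546935096027}
scene 410.4950780664317 271.13223986549633 205.95243759620146 [[-0.80047674 -0.59925996 -0.01115742]
 [-0.42859269  0.5853182  -0.6882666 ]
 [ 0.41898126 -0.54615941 -0.72537204]] [0.39655764 0.32561076 0.99849281]
side 441.4573309033366 281.7359764192048 214.69853540541217 [[ 0.92097592 -0.3896014  -0.00375403]
 [-0.23562005 -0.54925521 -0.80174928]
 [ 0.31030072  0.7392763  -0.59764873]] [-0.48397316  0.20430109  1.32587216]
wrist 296.20532214522893 280.89879998317775 210.7839915126526 [[ 9.99999425e-01 -5.30948731e-04 -9.32222946e-04]
 [-2.26072430e-04 -9.53723334e-01  3.00685469e-01]
 [-1.04873134e-03 -3.00685085e-01 -9.53722905e-01]] [-0.52465126 -0.03859477  0.3802347 ]
```

View pics/scene0.png

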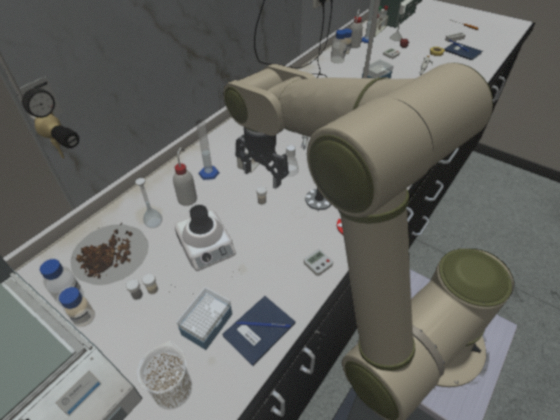

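View pics/side0.png

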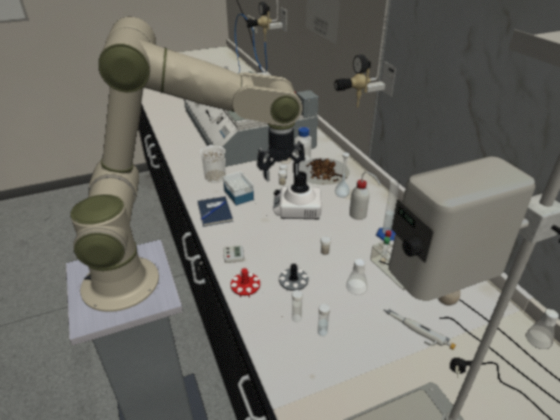

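View pics/wrist0.png

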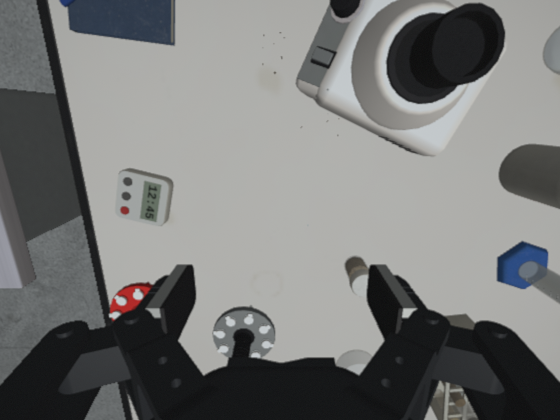

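The side view shows the mixer with its cup at about (300,180), the grey head with black post at (293,277) and a red lookalike at (245,283). In the wrist view the grey head is at (244,335), the red one at (130,300) and the cup at (470,45). The grey one with the black post fits the description. Next I'll measure and check it in close crops.

```bash
cat > h.py <<'E'
import cv2,numpy as np,pickle
def pts(c):
    z=c["z_map"];v,u=np.mgrid[0:z.shape[0],0:z.shape[1]]
    P=np.stack([(u-c["cx"])/c["fx"]*z,(v-c["cy"])/c["fy"]*z,z],-1)
    W=(P-c["t"])@c["R"]; W[z==0]=np.nan
    return W
def crop(c,u0,u1,v0,v1,k,name):
    cv2.imwrite(name,cv2.resize(c["pixels"][v0:v1,u0:u1,::-1],None,fx=k,fy=k,interpolation=cv2.INTER_CUBIC))
def circ(xy):
    A=np.c_[2*xy,np.ones(len(xy))];s=np.linalg.lstsq(A,(xy**2).sum(1),rcond=None)[0]
    return s[0],s[1],np.sqrt(s[2]+s[0]**2+s[1]**2)
def proj(c,X):
    p=c["R"]@np.array(X)+c["t"];return c["fx"]*p[0]/p[2]+c["cx"],c["fy"]*p[1]/p[2]+c["cy"]
E
python3 - <<'E'
from h import *
c=pickle.load(open("side0.pkl","rb"));W=pts(c)
crop(c,220,350,150,330,3,"pics/sidecrop.png")
w=pickle.load(open("wrist0.pkl","rb"));Ww=pts(w)
crop(w,100,560,0,390,1.5,"pics/wcrop.png")
for n,cc,WW,l in(("side",c,W,[(300,177),(300,165),(300,190),(293,268),(293,283),(245,272),(285,210)]),("wrist",w,Ww,[(470,45),(430,60),(410,110),(244,335),(225,335),(240,345),(145,200)])):
    for u,v in l: print(n,u,v,WW[v,u].round(3))
# cup top ring by height
for n,WW in(("side",W),("wrist",Ww)):
    z=WW[...,2];m=(z>0.145)&(z<0.165)&(abs(WW[...,0]-.65)<.2)&(WW[...,1]>.05)&(WW[...,1]<.4)
    print(n,m.sum(),[ (np.nanmin(WW[m][:,i]).round(4),np.nanmax(WW[m][:,i]).round(4)) for i in range(3)])
E
```

```text
side 300 177 [0.636 0.101 0.159]
side 300 165 [0.773 0.39  0.019]
side 300 190 [0.64  0.106 0.102]
side 293 268 [ 0.466 -0.224  0.083]
side 293 283 [ 0.461 -0.236  0.035]
side 245 272 [ 0.335 -0.186  0.083]
side 285 210 [0.575 0.086 0.047]
wrist 470 45 [0.657 0.125 0.142]
wrist 430 60 [0.625 0.114 0.154]
wrist 410 110 [0.638 0.083 0.099]
wrist 244 335 [ 0.475 -0.203  0.043]
wrist 225 335 [ 0.447 -0.212  0.032]
wrist 240 345 [ 0.472 -0.204  0.061]
wrist 145 200 [ 0.356 -0.02   0.019]
side 104 [(np.float64(0.6209), np.float64(0.8435)), (np.float64(0.0952), np.float64(0.1521)), (np.float64(0.1452), np.float64(0.1648))]
wrist 2915 [(np.float64(0.6222), np.float64(0.6713)), (np.float64(0.0987), np.float64(0.1466)), (np.float64(0.145), np.float64(0.1584))]
```

View pics/sidecrop.png

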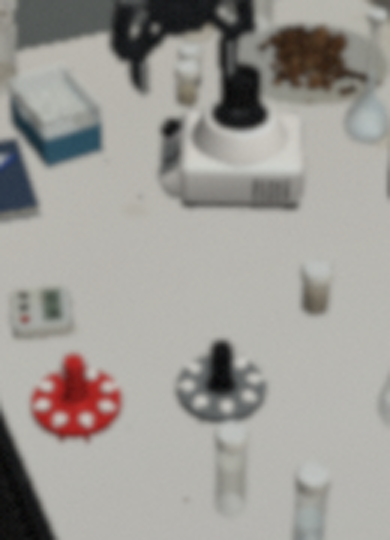

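View pics/wcrop.png

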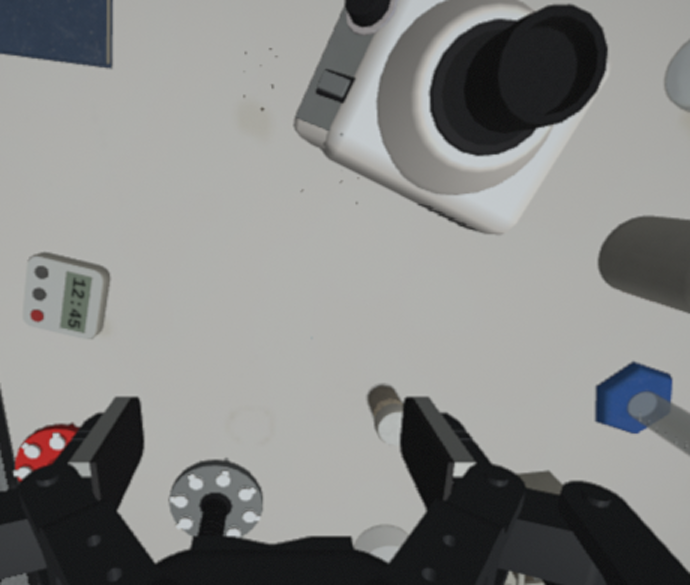

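The crops show the grey disc, black post and white caps of the target head; the lookalike is all red and sits to its left. The cup stands on the mixer turret.

```bash
python3 - <<'E'
from h import *
from cell import arm
print(arm.tcp_to_grasp)
D={n:pickle.load(open(n+"0.pkl","rb")) for n in("side","wrist","scene")}
def ext(P):return [(float(np.nanpercentile(P[:,i],2).round(4)),float(np.nanpercentile(P[:,i],98).round(4))) for i in range(3)],len(P)
for n,c in D.items():
    W=pts(c);x,y,z=W[...,0],W[...,1],W[...,2]
    m=(z>.15)&(z<.162)&(x>.6)&(x<.7)&(y>.08)&(y<.17)
    if m.sum()>20: print(n,"cup top",ext(W[m]))
    m=(z>.026)&(z<.036)&(abs(x-.466)<.06)&(abs(y+.215)<.06)
    if m.sum()>20:
        print(n,"disc",ext(W[m]))
    m=(z>.045)&(z<.09)&(abs(x-.466)<.03)&(abs(y+.215)<.03)
    if m.sum()>10: print(n,"post",ext(W[m]))
    m=(z>.075)&(z<.09)&(abs(x-.466)<.03)&(abs(y+.215)<.03)
    if m.sum()>3: print(n,"posttop",ext(W[m]))
    # clusters higher than 15mm near
    m=((z>.006)&(z<.12)&(x>.3)&(x<.75)&(y>-.45)&(y<.35)).astype(np.uint8)
    k,l,st,_=cv2.connectedComponentsWithStats(m)
    for i in range(1,k):
        if st[i,4]>40: print(n,st[i,:4],ext(W[l==i]))
# colour: grey disc ray onto z=.032
E
```

```text
0.0539
side cup top ([(0.6217, 0.6664), (0.0955, 0.1422), (0.1506, 0.1606)], 58)
side disc ([(0.4286, 0.5083), (-0.2567, -0.1754), (0.0267, 0.0358)], 345)
side post ([(0.4593, 0.4781), (-0.2257, -0.208), (0.0454, 0.0866)], 98)
side posttop ([(0.4593, 0.4784), (-0.2246, -0.2069), (0.0754, 0.087)], 44)
side [277 165  10  20] ([(0.6437, 0.6902), (0.2964, 0.3489), (0.0073, 0.0591)], 144)
side [223 173  31  32] ([(0.4296, 0.5137), (0.2419, 0.3463), (0.0083, 0.0744)], 738)
side [273 183  49  36] ([(0.5489, 0.7143), (0.0402, 0.1795), (0.0116, 0.1098)], 1494)
side [197 196  36  30] ([(0.3046, 0.4112), (0.1593, 0.3089), (0.0077, 0.0242)], 761)
side [320 236  12  19] ([(0.6091, 0.6388), (-0.1356, -0.1043), (0.0068, 0.0586)], 164)
side [223 245  21  18] ([(0.3146, 0.3789), (-0.0554, 0.0099), (0.007, 0.023)], 317)
side [370 244  19  18] ([(0.7402, 0.7495), (-0.2776, -0.2038), (0.0068, 0.0628)], 80)
side [346 259  22  35] ([(0.6099, 0.657), (-0.3244, -0.2819), (0.0081, 0.1052)], 540)
side [278 263  30  59] ([(0.415, 0.5054), (-0.3453, -0.1813), (0.0121, 0.1005)], 883)
side [231 268  29  29] ([(0.
[... 1623 characters left out ...]
91)], 376)
scene [175 210  61  61] ([(0.5478, 0.7183), (0.0551, 0.2026), (0.0344, 0.1085)], 2210)
scene [336 216   8  20] ([(0.3401, 0.3763), (-0.1817, -0.1368), (0.0065, 0.0414)], 75)
scene [304 249  30  26] ([(0.3143, 0.3787), (-0.0532, 0.0121), (0.0073, 0.0229)], 482)
scene [119 255  28  25] ([(0.7313, 0.7496), (0.2573, 0.3467), (0.0162, 0.0245)], 128)
scene [143 273  16  21] ([(0.6428, 0.6722), (0.298, 0.3268), (0.0084, 0.0578)], 227)
scene [128 279  15  19] ([(0.6629, 0.693), (0.3335, 0.3495), (0.0086, 0.0581)], 118)
scene [179 286  54  63] ([(0.4295, 0.5101), (0.2438, 0.3483), (0.0117, 0.0741)], 1758)
scene [222 295  72  71] ([(0.304, 0.4127), (0.1602, 0.3054), (0.0099, 0.0235)], 2531)
```

Measured positions: cup axis (0.645, 0.121) with its top at 0.157, and head axis (0.470, -0.215) with its post top at 0.085. The diameters (about 46–48 and 86 mm) match the sizes given. Moving to the cup.

Emit:
move_arm --pt "0 24 24 0 0 0" --pt "0 24 24 0 0 0" --pt "0 24 24 0 0 0" --pt "0 24 24 0 0 0" --pt "0 25 24 0 0 0" --pt "10 0 0 0 0 0" --pt "25 0 0 0 0 0" --pt "30 0 0 0 0 0" --pt "30 0 0 0 0 0" --pt "13 0 0 0 0 0" --claw 0

```text
time_s: 1.15
tcp_pos: [0.6438, 0.1206, 0.1926]
ee_rot: [0.705, 0.0, 0.709, -0.0]
force: [-0.2, -0.1, -0.4]
width: 0.0853
```

Emit:
move_arm --pt "0 0 0 0 0 0" --pt "0 0 0 0 0 0" --pt "0 0 0 0 0 0" --pt "0 0 0 0 0 0" --pt "0 0 0 0 0 0" --pt "0 0 0 0 0 0" --pt "0 0 0 0 0 0" --pt "0 0 0 0 0 0" --pt "0 0 0 0 0 0" --pt "0 0 0 0 0 0" --claw 1

```text
time_s: 2.15
tcp_pos: [0.6458, 0.1209, 0.1981]
ee_rot: [0.709, -0.0, 0.706, -0.0]
force: [1.3, -0.5, 6.4]
width: 0.0464
```

Emit:
move_arm --pt "-5 0 0 0 0 0" --pt "-10 0 0 0 0 0" --pt "-10 0 0 0 0 0" --pt "-15 0 0 0 0 0" --pt "-15 0 0 0 0 0" --pt "-5 0 -5 0 0 0" --pt "0 0 -20 0 0 0" --pt "0 0 -25 0 0 0" --pt "0 0 -25 0 0 0" --pt "0 0 -10 0 0 0"

```text
time_s: 3.15
tcp_pos: [0.5578, 0.1212, 0.2559]
ee_rot: [0.707, -0.0, 0.708, 0.0]
force: [1.2, -0.6, -0.3]
width: 0.0465
```

```bash
python3 - <<'E'
from h import *
from cell import arm
c=arm.capture("wrist");pickle.dump(c,open("wrist1.pkl","wb"));cv2.imwrite("pics/wrist1.png",c["pixels"][:,:,::-1])
s=arm.read_state();print(s["tcp_pos"],s["width"],s["force"])
E
```

```text
[0.55747337 0.12129339 0.25611815] 0.04625412465931179 [ 0.88499911  0.58831188 -0.43581621]
```

View pics/wrist1.png

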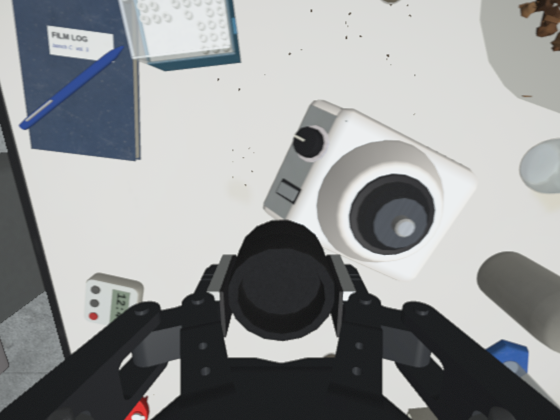

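The wrist view shows the cup held at (280,290). The bare drive plate is at about (393,215), with the bright pin at (404,228). Measuring the pin.

```bash
python3 - <<'E'
from h import *
c=pickle.load(open("wrist1.pkl","rb"));W=pts(c)
crop(c,330,470,150,290,4,"pics/pin1.png")
g=cv2.cvtColor(c["pixels"],cv2.COLOR_RGB2GRAY)
sub=g[205:250,380:428]
m=np.zeros_like(g);m[205:250,380:428]=(sub>125)*255
k,l,st,ce=cv2.connectedComponentsWithStats(m)
print([(st[i],ce[i].round(1)) for i in range(1,k) if st[i,4]>20])
def ray(u,v,z):
    d=c["R"].T@np.array([(u-c["cx"])/c["fx"],(v-c["cy"])/c["fy"],1]);o=-c["R"].T@c["t"]
    return (o+d*(z-o[2])/d[2]).round(4)
for i in range(1,k):
    if st[i,4]>20: print(ray(*ce[i],.128))
print(W[228,404],W[205,385])
x,y,z=W[...,0],W[...,1],W[...,2];near=(abs(x-.645)<.03)&(abs(y-.121)<.03)
for a,b in((.125,.132),(.114,.121)):
    P=W[near&(z>a)&(z<b)];print(a,len(P),np.percentile(P,[2,50,98],axis=0).round(4).tolist())
    if a<.12: print((np.percentile(P,1,axis=0)+np.percentile(P,99,axis=0))/2)
E
```

```text
[(array([395, 219,  20,  18, 283], dtype=int32), array([404.7, 227.5])), (array([409, 233,  19,  17, 147], dtype=int32), array([421.4, 244.1]))]
[0.6461 0.1234 0.128 ]
[0.6599 0.1105 0.128 ]
[0.64528716 0.12335087 0.12887864] [0.63369498 0.13740177 0.11867416]
0.125 287 [[0.6403, 0.1175, 0.1258], [0.6461, 0.1241, 0.128], [0.6523, 0.1298, 0.1293]]
0.114 1821 [[0.6281, 0.1057, 0.1154], [0.6441, 0.1265, 0.1182], [0.6644, 0.1419, 0.1197]]
[0.64628758 0.12373281 0.11744216]
```

View pics/pin1.png

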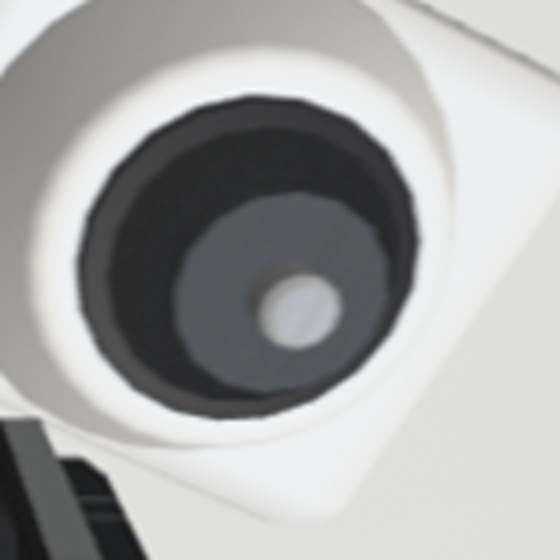

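Emit:
move_arm --pt "0 0 -20 0 0 0" --pt "0 0 -30 0 0 0" --pt "5 0 -25 0 0 0" --pt "25 0 -12 0 0 0" --pt "35 0 0 0 0 0" --pt "35 0 0 0 0 0" --pt "30 0 0 0 0 0" --pt "20 0 0 0 0 0" --pt "10 0 0 0 0 0" --pt "5 0 0 0 0 0"

```text
time_s: 4.2
tcp_pos: [0.473, 0.121, 0.0904]
ee_rot: [0.707, -0.0, 0.707, -0.0]
force: [-0.7, 0.2, 0.0]
width: 0.0463
```

Emit:
move_arm --pt "3 0 0 0 0 0" --pt "3 0 0 0 0 0" --pt "2 0 0 0 0 0" --pt "1 0 0 0 0 0" --pt "1 0 0 0 0 0" --pt "0.5 0 0 0 0 0" --pt "0 0 0 0 0 0" --pt "0 0 0 0 0 0" --pt "0 0 0 0 0 0" --pt "0 0 0 0 0 0"

```text
time_s: 5.2
tcp_pos: [0.473, 0.121, 0.0804]
ee_rot: [0.707, 0.0, 0.707, 0.0]
force: [-0.1, -0.1, -1.1]
width: 0.0464
```

Emit:
move_arm --pt "0.5 0 0 0 0 0" --pt "0.5 0 0 0 0 0" --pt "0 0 0 0 0 0" --pt "0 0 0 0 0 0" --pt "0.5 0 0 0 0 0" --pt "0 0 0 0 0 0" --pt "0 0 0 0 0 0" --pt "0 0 0 0 0 0" --pt "0 0 0 0 0 0" --pt "0 0 0 0 0 0"

```text
time_s: 6.2
tcp_pos: [0.4731, 0.121, 0.0801]
ee_rot: [0.707, -0.0, 0.707, 0.0]
force: [-6.2, -0.5, 16.5]
width: 0.0464
```

Emit:
move_arm --pt "-1 0 0 0 0 0" --pt "0 0 0 0 0 0" --pt "0 0 0 0 0 0" --pt "0 0 0 0 0 0" --pt "0 0 0 0 0 0" --pt "-10 0 0 0 0 0" --pt "-20 0 0 0 0 0" --pt "-25 0 0 0 0 0" --pt "-30 0 0 0 0 0" --pt "-30 0 0 0 0 0" --claw 0

```text
time_s: 7.2
tcp_pos: [0.4728, 0.121, 0.1967]
ee_rot: [0.707, 0.0, 0.707, 0.0]
force: [-0.2, -0.1, -0.2]
width: 0.0855
```

```bash
python3 - <<'E'
from h import *
from cell import arm
c=arm.capture("side");pickle.dump(c,open("side2.pkl","wb"));crop(c,190,360,130,330,3,"pics/side2.png")
s=arm.read_state();print(s["tcp_pos"],s["width"],s["force"])
W=pts(c);x,y,z=W[...,0],W[...,1],W[...,2]
m=(z>.03)&(z<.05)&(abs(x-.473)<.04)&(abs(y-.121)<.04);P=W[m];print(len(P),np.percentile(P,[2,98],axis=0))
E
```

```text
[0.47449866 0.12113645 0.20128094] 0.08507909421122073 [ 3.18338306 -0.20097541  5.7319982 ]
80 [[0.44787705 0.09644388 0.03063102]
 [0.49211801 0.14506274 0.04262238]]
```

View pics/side2.png

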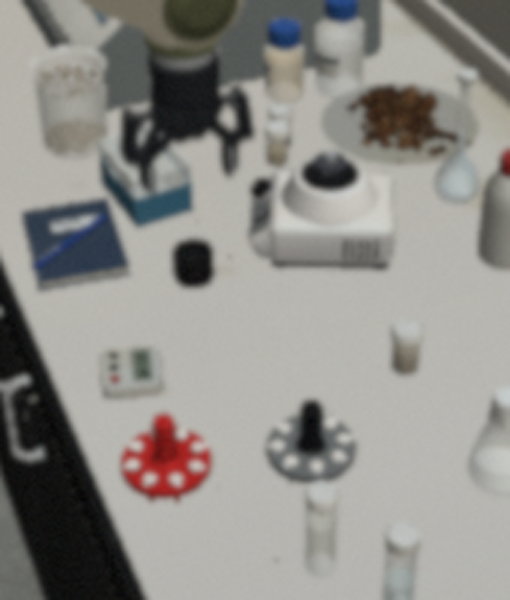

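The cup stands upright at about (0.470, 0.121), side crop (193,262). The drive plate is bare and the bystanders haven't moved. On to the head.

Emit:
move_arm --pt "0 -15 0 0 0 0" --pt "0 -30 0 0 0 0" --pt "0 -40 0 0 0 0" --pt "0 -45 -1 0 0 0" --pt "0 -45 -1 0 0 0" --pt "0 -45 -1 0 0 0" --pt "0 -45 0 0 0 0" --pt "0 -40 0 0 0 0" --pt "0 -25 0 0 0 0" --pt "0 -7 0 0 0 0"

```text
time_s: 8.25
tcp_pos: [0.4698, -0.2183, 0.1953]
ee_rot: [0.707, 0.001, 0.707, -0.001]
force: [-0.0, 0.9, 0.1]
width: 0.0852
```

```bash
python3 - <<'E'
from h import *
from cell import arm
c=arm.capture("side");pickle.dump(c,open("side3.pkl","wb"));crop(c,200,370,190,350,4,"pics/side3.png")
w=arm.capture("wrist");cv2.imwrite("pics/wrist3.png",w["pixels"][:,:,::-1])
s=arm.read_state();print(s["tcp_pos"],s["width"],s["force"],s["ee_rot"])
E
```

```text
[ 0.46986866 -0.21629591  0.19507237] 0.0853874629827856 [0.18867203 0.13501685 0.03722902] [ 7.07126642e-01  4.34446876e-04  7.07086685e-01 -3.78906257e-04]
```

View pics/side3.png

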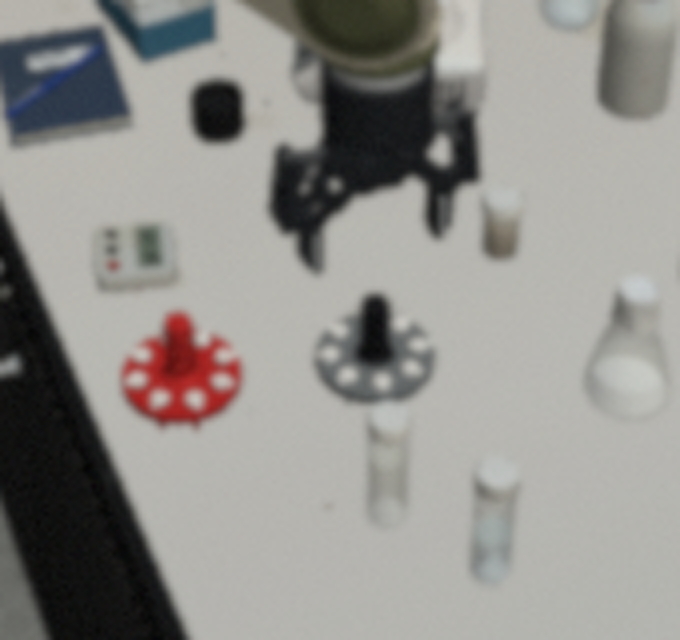

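View pics/wrist3.png

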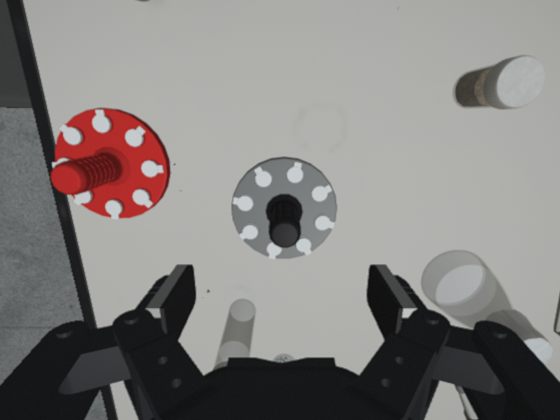

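The grey head is centred between the fingers: post at (286,230) in the wrist view, with the red one clear on the left. Descending.

Emit:
move_arm --pt "5 0 0 0 0 0" --pt "12 0 0 0 0 0" --pt "15 0 0 0 0 0" --pt "15 0 0 0 0 0" --pt "12 0 0 0 0 0" --pt "10 0 0 0 0 0" --pt "5 0 0 0 0 0" --pt "2 0 0 0 0 0" --pt "0 0 0 0 0 0" --pt "0 0 0 0 0 0"

```text
time_s: 9.35
tcp_pos: [0.4702, -0.2161, 0.1193]
ee_rot: [0.707, -0.0, 0.707, -0.0]
force: [-0.5, 0.2, 0.7]
width: 0.0854
```

Emit:
move_arm --pt "0 0 0 0 0 0" --pt "0 0 0 0 0 0" --pt "0 0 0 0 0 0" --pt "0 0 0 0 0 0" --pt "0 0 0 0 0 0" --pt "0 0 0 0 0 0" --pt "0 0 0 0 0 0" --pt "0 0 0 0 0 0" --pt "0 0 0 0 0 0" --pt "0 0 0 0 0 0" --claw 1

```text
time_s: 10.35
tcp_pos: [0.4701, -0.2161, 0.119]
ee_rot: [0.707, -0.0, 0.707, -0.0]
force: [0.6, 0.3, 0.4]
width: 0.0205
```

Emit:
move_arm --pt "-5 0 0 0 0 0" --pt "-12 0 0 0 0 0" --pt "-18 0 0 0 0 0" --pt "-20 0 0 0 0 0" --pt "-20 0 0 0 0 0" --pt "-20 0 0 0 0 0" --pt "-20 0 0 0 0 0" --pt "-18 0 0 0 0 0" --pt "-12 0 0 0 0 0" --pt "-7 0 0 0 0 0"

```text
time_s: 11.35
tcp_pos: [0.47, -0.216, 0.2721]
ee_rot: [0.707, -0.0, 0.707, -0.0]
force: [0.6, -0.4, -2.3]
width: 0.0206
```

Emit:
move_arm --pt "0 10 5 0 0 0" --pt "0 20 10 0 0 0" --pt "0 30 15 0 0 0" --pt "0 35 18 0 0 0" --pt "0 35 18 0 0 0" --pt "0 35 18 0 0 0" --pt "0 35 18 0 0 0" --pt "0 30 15 0 0 0" --pt "0 20 10 0 0 0" --pt "0 10 5 0 0 0"

```text
time_s: 12.35
tcp_pos: [0.6021, 0.0465, 0.2696]
ee_rot: [0.706, -0.001, 0.708, 0.001]
force: [-0.2, -0.1, -2.8]
width: 0.0202
```

```bash
python3 - <<'E'
from h import *
from cell import arm
w=arm.capture("wrist");cv2.imwrite("pics/wrist4.png",w["pixels"][:,:,::-1])
s=arm.read_state();print(s["tcp_pos"],s["width"],s["force"],s["ee_rot"])
E
```

```text
[0.60236338 0.04674816 0.26973822] 0.020886574491146927 [-1.19272869  1.30006965 -2.5336724 ] [ 7.06542657e-01 -4.89241598e-04  7.07669357e-01  1.14693507e-03]
```

View pics/wrist4.png

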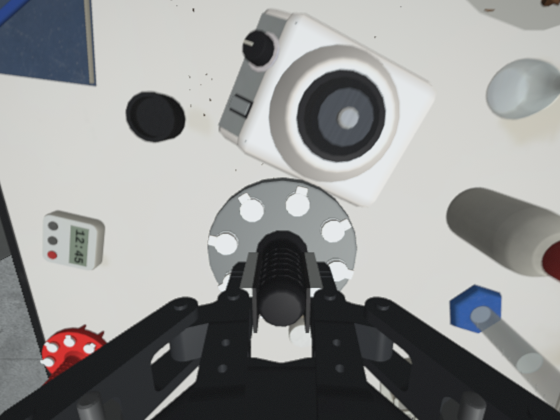

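The head hangs level in the gripper, disc at (282,245). The pin is visible at (348,118). I'll measure both in this one view so the calibration bias cancels.

```bash
python3 - <<'E'
from h import *
from cell import arm
c=arm.capture("wrist");s=arm.read_state();print(s["tcp_pos"],s["ee_rot"])
W=pts(c);g=cv2.cvtColor(c["pixels"],cv2.COLOR_RGB2GRAY)
o=-c["R"].T@c["t"]
def ray(uv,z):
    uv=np.atleast_2d(uv);d=np.c_[(uv[:,0]-c["cx"])/c["fx"],(uv[:,1]-c["cy"])/c["fy"],np.ones(len(uv))]@c["R"]
    return o+d*((z-o[2])/d[:,2])[:,None]
sub=g[105:133,333:364]; m=((sub>np.median(sub)+35)*255).astype(np.uint8)
k,l,st,ce=cv2.connectedComponentsWithStats(m)
for i in range(1,k):
    if st[i,4]>20: u=ce[i]+[333,105];print("pin",st[i],u,ray(u,.128).round(4))
x,y,z=W[...,0],W[...,1],W[...,2]
near=(np.hypot(x-s["tcp_pos"][0],y-s["tcp_pos"][1])<.06)
for a,b in((.172,.192),):
    m=near&(z>a)&(z<b);print("disc z",np.median(z[m]),m.sum())
m=(near&(z>.172)&(z<.198)).astype(np.uint8)
cs,_=cv2.findContours(m,cv2.RETR_EXTERNAL,cv2.CHAIN_APPROX_NONE);q=max(cs,key=cv2.contourArea)[:,0,:].astype(float)
# far-side rim is top edge at disc top height
q=q[q[:,1]<255]
zt=np.median(z[near&(z>.172)&(z<.19)])
P=ray(q,zt)[:,:2]
for it in range(4):
    cx,cy,r=circ(P);e=np.abs(np.hypot(*(P-[cx,cy]).T)-r);P=P[e<max(.0008,2*np.median(e))]
print("disc fit",cx,cy,r,len(P),"minus tcp",np.array([cx,cy])-s["tcp_pos"][:2])
m=near&(z>.2)&(z<.235);print(m.sum())
crop(c,200,400,80,330,2.4,"pics/w5.png")
E
```

```text
[0.60198221 0.04523243 0.26992905] [ 7.06561293e-01 -5.00855274e-04  7.07651324e-01  7.01493161e-04]
pin [  4   4  20  22 336] [346.73809524 119.49404762] [[0.6472 0.1228 0.128 ]]
disc z 0.18346935736522454 10345
disc fit 0.6024912461225361 0.05160499020028875 0.04178892255569477 160 minus tcp [0.00050903 0.00637256]
4583
```

```bash
python3 - <<'E'
from h import *
from cell import arm
from scipy.optimize import least_squares
for n in("wrist","side","scene"):
    c=arm.capture(n);pickle.dump(c,open(n+"5.pkl","wb"));s=arm.read_state();t=s["tcp_pos"]
    W=pts(c);x,y,z=W[...,0],W[...,1],W[...,2]
    o=-c["R"].T@c["t"]
    near=(np.hypot(x-t[0],y-t[1])<.062)
    m=(near&(z>.174)&(z<.192)).astype(np.uint8);zt=np.median(z[m>0])
    cs,_=cv2.findContours(m,cv2.RETR_EXTERNAL,cv2.CHAIN_APPROX_NONE);q=max(cs,key=cv2.contourArea)[:,0,:].astype(float)
    d=np.c_[(q[:,0]-c["cx"])/c["fx"],(q[:,1]-c["cy"])/c["fy"],np.ones(len(q))]@c["R"]
    P=(o+d*((.1825-o[2])/d[:,2])[:,None])[:,:2]
    r=least_squares(lambda p:np.hypot(*(P-p).T)-.044,t[:2],loss="soft_l1",f_scale=.0006).x
    e=np.hypot(*(P-r).T)-.044
    print(n,m.sum(),zt,r.round(4),(r-t[:2]).round(4),len(P),(abs(e)<.001).sum(),t.round(4))
E
```

```text
wrist 10343 0.18365249229241637 [0.6022 0.0472] [0.0005 0.0031] 476 265 [0.6017 0.0441 0.2702]
side 301 0.18482163135600002 [0.5968 0.0394] [-0.0049 -0.004 ] 67 18 [0.6017 0.0435 0.2704]
scene 506 0.1850609600012893 [0.5975 0.0439] [-0.0041  0.0008] 93 31 [0.6017 0.0431 0.2706]
```

View pics/w5.png

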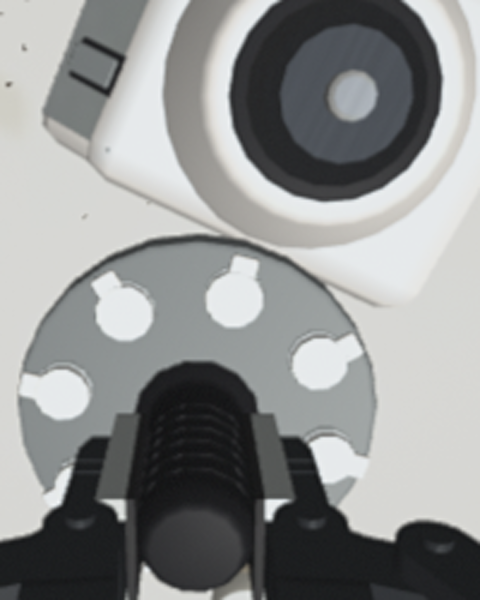

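Emit:
move_arm --pt "0 5 3 0 0 0" --pt "0 10 6 0 0 0" --pt "0 15 8 0 0 0" --pt "0 15 9 0 0 0" --pt "0 15 8 0 0 0" --pt "0 10 6 0 0 0" --pt "0 6 4 0 0 0" --pt "4 0 0 0 0 0" --pt "6 0 0 0 0 0" --pt "4 0 0 0 0 0"

```text
time_s: 13.6
tcp_pos: [0.6457, 0.1194, 0.256]
ee_rot: [0.707, 0.0, 0.707, -0.0]
force: [0.3, 0.7, -3.2]
width: 0.0206
```

Emit:
move_arm --pt "2 0 0 0 0 0" --pt "0 0 0 0 0 0" --pt "0 0 0 0 0 0" --pt "0 0 0 0 0 0" --pt "0 0 0 0 0 0" --pt "0 0 0 0 0 0" --pt "0 0 0 0 0 0" --pt "0 0 0 0 0 0" --pt "0 0 0 0 0 0" --pt "0 0 0 0 0 0"

```text
time_s: 14.6
tcp_pos: [0.646, 0.12, 0.2549]
ee_rot: [0.707, -0.0, 0.707, 0.0]
force: [0.1, -0.3, -2.1]
width: 0.0204
```

```bash
python3 - <<'E'
from h import *
from cell import arm
s=arm.read_state();print(s["tcp_pos"],s["width"],s["force"],s["ft_torque"],s["ee_rot"])
c=arm.capture("side");crop(c,230,370,120,240,5,"pics/side6.png")
E
```

```text
[0.64600403 0.12000079 0.25487537] 0.020358795802363633 [ 0.10541847 -0.29289067 -2.07968561] [ 0.04360124 -0.05717986  0.01691783] [ 7.07104485e-01 -1.68970978e-05  7.07109077e-01  1.86339489e-05]
```

View pics/side6.png

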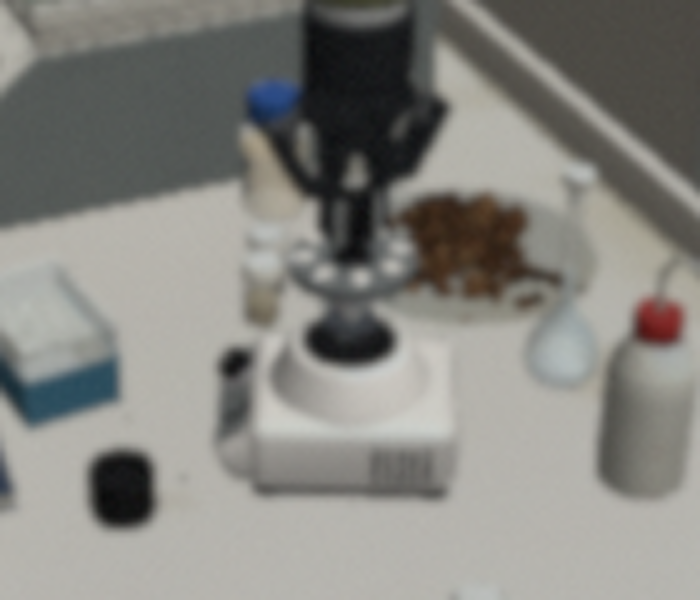

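The head's hub sits just above the turret, side crop (350,315). Starting a gentle descent.

Emit:
move_arm --pt "2 0 0 0 0 0" --pt "2 0 0 0 0 0" --pt "1 0 0 0 0 0" --pt "1 0 0 0 0 0" --pt "1 0 0 0 0 0" --pt "1 0 0 0 0 0" --pt "1 0 0 0 0 0" --pt "0.5 0 0 0 0 0" --pt "0 0 0 0 0 0" --pt "0 0 0 0 0 0"

```text
time_s: 15.65
tcp_pos: [0.646, 0.1201, 0.2455]
ee_rot: [0.707, 0.0, 0.707, 0.0]
force: [0.6, -0.1, -2.0]
width: 0.0207
```

Emit:
move_arm --pt "1 0 0 0 0 0" --pt "1 0 0 0 0 0" --pt "0.5 0 0 0 0 0" --pt "0 0 0 0 0 0" --pt "0 0 0 0 0 0" --pt "0 0 0 0 0 0" --pt "0 0 0 0 0 0" --pt "0 0 0 0 0 0" --pt "0 0 0 0 0 0" --pt "0 0 0 0 0 0"

```text
time_s: 16.65
tcp_pos: [0.646, 0.1201, 0.2429]
ee_rot: [0.707, 0.0, 0.707, 0.0]
force: [1.6, 4.3, -2.0]
width: 0.0206
```

A sideways force of +4 N in y with no upward push suggests the pin is in the socket and touching one side. I'll ease +y and continue down.

Emit:
move_arm --pt "0 0.7 0.2 0 0 0" --pt "1 0.3 0 0 0 0" --pt "1 0 0 0 0 0" --pt "1 0 0 0 0 0" --pt "1 0 0 0 0 0" --pt "0 0 0 0 0 0" --pt "0 0 0 0 0 0" --pt "0 0 0 0 0 0" --pt "0 0 0 0 0 0" --pt "0 0 0 0 0 0"

```text
time_s: 17.65
tcp_pos: [0.6462, 0.1209, 0.2389]
ee_rot: [0.707, 0.0, 0.707, -0.0]
force: [0.2, -1.0, -2.0]
width: 0.0208
```

Emit:
move_arm --pt "0.5 0 0 0 0 0" --pt "0.5 0 0 0 0 0" --pt "0.5 0 0 0 0 0" --pt "0.5 0 0 0 0 0" --pt "0.5 0 0 0 0 0" --pt "0.5 0 0 0 0 0" --pt "0 0 0 0 0 0" --pt "0 0 0 0 0 0" --pt "0 0 0 0 0 0" --pt "0 0 0 0 0 0"

```text
time_s: 18.65
tcp_pos: [0.6463, 0.121, 0.2362]
ee_rot: [0.707, -0.0, 0.707, -0.0]
force: [-2.0, -0.5, 5.2]
width: 0.0204
```

The plate is met at z ≈ 0.2365, as expected for fully home (0.237). Now pressing to the stop.

Emit:
move_arm --pt "1 0 0 0 0 0" --pt "1 0 0 0 0 0" --pt "1 0 0 0 0 0" --pt "1 0 0 0 0 0" --pt "0.5 0 0 0 0 0" --pt "0 0 0 0 0 0" --pt "0 0 0 0 0 0" --pt "0 0 0 0 0 0" --pt "0 0 0 0 0 0" --pt "0 0 0 0 0 0"

```text
time_s: 19.65
tcp_pos: [0.6463, 0.121, 0.2323]
ee_rot: [0.707, -0.0, 0.707, -0.0]
force: [-2.2, 0.1, 9.5]
width: 0.0204
```

Emit:
move_arm --pt "0.5 0 0 0 0 0" --pt "0.5 0 0 0 0 0" --pt "0 0 0 0 0 0" --pt "0 0 0 0 0 0" --pt "0 0 0 0 0 0" --pt "0 0 0 0 0 0" --pt "0 0 0 0 0 0" --pt "0 0 0 0 0 0" --pt "0 0 0 0 0 0" --pt "0 0 0 0 0 0"

```text
time_s: 20.65
tcp_pos: [0.6463, 0.121, 0.2318]
ee_rot: [0.708, -0.0, 0.707, -0.0]
force: [-4.7, -0.2, 11.0]
width: 0.0209
```

Emit:
move_arm --pt "0.4 0 0 0 0 0" --pt "0.4 0 0 0 0 0" --pt "0 0 0 0 0 0" --pt "0 0 0 0 0 0" --pt "0 0 0 0 0 0" --pt "0 0 0 0 0 0" --pt "0 0 0 0 0 0" --pt "0 0 0 0 0 0" --pt "0 0 0 0 0 0" --pt "0 0 0 0 0 0"

```text
time_s: 21.65
tcp_pos: [0.6463, 0.121, 0.2318]
ee_rot: [0.708, -0.0, 0.706, -0.0]
force: [-5.5, -0.6, 16.2]
width: 0.0205
```

```bash
python3 - <<'E'
from h import *
from cell import arm
c=arm.capture("side");crop(c,190,370,120,330,3,"pics/side7.png")
w=arm.capture("wrist");cv2.imwrite("pics/wrist7.png",w["pixels"][:,:,::-1])
s=arm.read_state();print(s["tcp_pos"],s["width"],s["force"],s["ft_torque"])
for c in (c,w):
    W=pts(c);x,y,z=W[...,0],W[...,1],W[...,2];m=(np.hypot(x-.646,y-.121)<.045)&(z>.13)&(z<.158);print(np.median(z[m]),m.sum())
E
```

```text
[0.64634567 0.12102927 0.23180479] 0.020510238101098522 [-5.58273213  0.11038534 15.15586982] [-0.08667797  1.40913024 -0.00278571]
0.14662826825996944 258
0.14563073946270527 10237
```

View pics/side7.png

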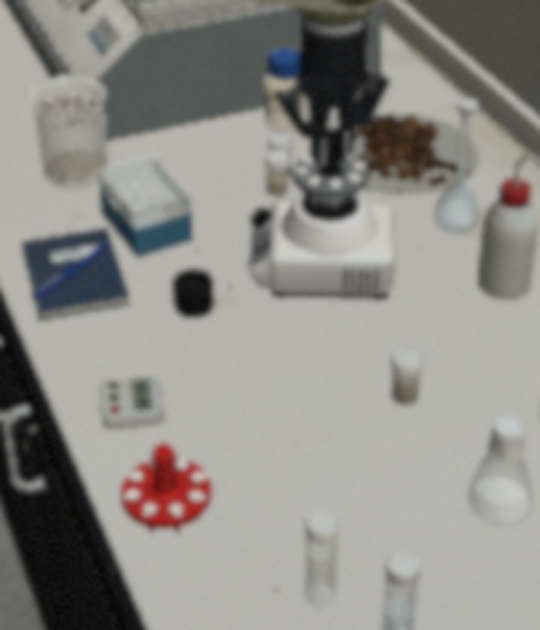

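View pics/wrist7.png

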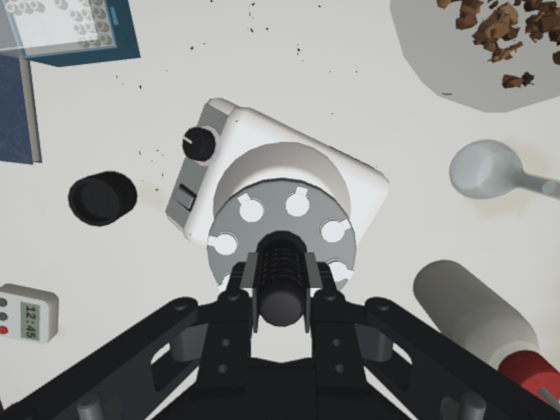

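Emit:
move_arm --pt "0.4 0 0 0 0 0" --pt "0 0 0 0 0 0" --pt "0 0 0 0 0 0" --pt "0 0 0 0 0 0" --pt "0 0 0 0 0 0" --pt "0 0 0 0 0 0" --pt "0 0 0 0 0 0" --pt "0 0 0 0 0 0" --pt "0 0 0 0 0 0" --pt "0 0 0 0 0 0"

```text
time_s: 22.75
tcp_pos: [0.6463, 0.121, 0.2318]
ee_rot: [0.708, -0.0, 0.706, 0.0]
force: [-7.0, -1.5, 17.6]
width: 0.0208
```

```bash
python3 -c "
from cell import arm
s=arm.read_state();print(s['tcp_pos'],s['force'],s['width']);print(arm.close_job())"
```

```text
[0.64633908 0.1210286  0.23177049] [-7.02494475 -1.53576527 17.56272128] 0.020845695060121468
the job is handed in; nothing more can be done
None
```

The changeover is done and handed in at about 23 s, with the gripper still holding the microtube head pressed down. I lifted the rubber cup off the pin and stood it upright on the bench at about (0.470, 0.121). Then I gripped the grey head by its black post and slid it over the pin, shifting about 1 mm in y when the side force showed the pin touching. It dropped home on the drive plate, and I pressed it down.

**Last checks:**
- **Plate at its stop:** the tool sank 4.7 mm after meeting the plate and then stayed at z = 0.2318. The force on the tool rose from 11 to 17.6 N, so the plate carries about 20 N including the head's weight, against the 12 N needed.
- **Head height:** depth images put the top of the head's disc at 0.1456 m (wrist camera) and 0.1466 m (side camera). A head fully home on a fully pressed plate should read 0.145, so both agree within the camera's 2 mm accuracy.
- **Surroundings:** the side view shows the cup upright and the bystanders where they were.

**Disagreements:** the side and scene cameras placed the held head 4–5 mm away from the wrist camera's estimate in x. I went by the wrist camera, and the fit agreed with it. A sideways force of about 7 N in x also remains while pressing.

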